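Hook and clip the grease-trough cover onto the roti griddle

TASK

Fit the loose cover onto the griddle's open grease trough: hold it tilted and feel its blue-marked tongue fully in under the blue lip on the robot's side (the trough may sit a little nearer or farther in the griddle), then swing the other edge down and press it until the red sprung catch snaps back over it and the cover lies flat and fully home. Do it gently, without forcing the cover against the griddle, and leave the other kitchen things where they are.

Things in the scene. Friction and masses are not known exactly. Their poses are not given: they have to be found in the camera images.
- griddle: Fixed steel griddle, 300 mm wide. Origin at counter level; x points from the robot's side to the hot plate, z up. In its front (x = -120 to 132 mm) sits a light-metal grease trough, parallel to it and centred on y = 0, whose place along x differs by up to 28 mm either way from the middle, is not reported and must be felt for or seen. Cheeks beside it: top z = 56; hot plate from x = 132 mm: top z = 68, rims to 90 mm.
- trough_mid (a point): Where the trough's middle (at ledge height, 50 mm over the counter) would be if it stood centred; fixed to the griddle, axes as the griddle's. The true trough is up to 28 mm off along x. From its true middle, along x: wall behind the lip at -76 mm, far wall at 78, near ledge -76 to 28, far ledge 55 to 78, a 15 mm deep opening between the ledges. The pocket is 158 mm wide in y, its sides 6 mm high.
- catch (a joint): Red sprung catch, 60 mm wide, on the trough's far end; top 19.5 mm above the ledges. 0 = closed, as at rest; grows to 0.012 m as it is pushed to griddle +x. Spring 1.4 N when closed, 3.5 N at 6 mm. Its nose tip (70 mm past the trough's true middle) is 5.5 mm above the ledge; a steep ramp over it lets the cover's edge, pressed down with about 10 N, push it back; it then springs over the edge.
- cover_grip (a point): Centre of the black handle in the middle of the loose cover: upright block 12 mm thick (x), 80 mm long (y), 40 mm high; this point is 24 mm above the cover's underside. Cover: perforated aluminium plate 4 mm thick, 150 mm long (x, with tongue), 150 mm wide (y), about 0.35 kg, at first flat on the counter. x from the tongue to the opposite edge, z up; seated, axes match the griddle's.
- cover_tongue (a point): Middle of the lower edge of the tongue's tip, 75 mm from the cover's centre on its -x side; axes as the cover's. The tongue is 110 mm wide, 18 mm long, with a blue stripe. It belongs under the trough's blue lip: 176 mm wide, 4 mm thick, reaching 12 mm out over the near ledge from the wall behind it (-76 to -64 mm from the trough's true middle), underside 11 mm above the ledge.
- cover_edge (a point): Middle of the lower edge of the side opposite to the tongue, 75 mm from the cover's centre on its +x side; the one that goes under the catch. Axes as the cover's.
- cover: The loose cover itself (see cover_grip); origin in the middle of its underside, axes as for cover_grip.
- plate: White melamine plate, 170 mm across, 18 mm high; bystander, origin under its centre.
- tin: Lidded aluminium tin, 94 mm across, 115 mm high; bystander, origin under its centre.
- rolling_pin: Wooden rolling pin, 320 mm long along x, 44 mm thick; bystander, origin under its middle.
- turner: Flat steel turner with wooden handle, 310 mm long along x; bystander, origin under its middle.
- mug: Blue mug, 76 mm across, 85 mm high; bystander, origin under its centre.
Mind the look-alikes: they are no part of the job. Leave any turquoise look-alike of the cover alone.

How it is judged:
At the end, for the whole second after the job is handed in: The cover lies flat on the trough's ledges, tongue towards the robot: both ends within 3.5 mm of ledge height, tilt under 0.04 rad, centre within 34 mm (x) and 12 mm (y) of trough_mid, so that its tongue is under the lip; the catch is shut over the other edge (within 2 mm of closed) (z of cover_tongue in the frame of griddle between 0.047 and 0.0535 m and z of cover_edge in the frame of griddle between 0.047 and 0.0535 m and x of cover_grip in the frame of griddle between -0.034 and 0.034 m and y of cover_grip in the frame of griddle between -0.012 and 0.012 m and x of cover_tongue in the frame of griddle below -0.035 m and angle between cover_grip's own z axis and vertical below 0.04 rad and value of joint catch below 0.002 m); the robot touches nothing.
It fails at once if the cover is forced against the griddle with over 60 N (contact force between cover and griddle above 60 N).
It fails at once if a bystander is moved by more than 30 mm (distance of any of plate, tin, rolling_pin, turner, mug from where it was at the start of the episode above 0.03 m).
It also fails if it takes over 53 s, if anything falls off the work surface, if the arm or the gripper's body presses on something with over 40 N, if the wrist force passes 120 N, or if a joint passes its speed limit or range.

ROBOT

A 7-joint arm with a two-finger parallel gripper is mounted at the origin on the work surface. World frame = base frame: x ahead of the robot, y to its left, z up, the work surface at z = 0. Lengths are in m, angles in rad, forces in N, time in s.
With the tool pointing down it reaches from about 0.4 to 0.85 m from the base axis. Payload 10.4 kg.
Tool frame: the origin (TCP) lies between the finger pads; the fingertips stand 11 mm ahead of it and the grasp point (between the pads) lies 8 mm behind it; z points along the fingers, y is the direction in which the jaws open and shut (so a half turn about z gives the same grasp; the last joint's range is limited). The gripper opens to 87 mm and grips with 3 to 60 N. Pads are 19 mm wide; open, the fingers measure 117 mm over their backs; the gripper's body (75 mm by 190 mm) begins 51 mm behind the grasp point.
Start: joints at [-0.023, 0.332, -0.065, 1.46, 0.022, 1.35, -0.088], TCP at [0.625, 0, 0.195] pointing down, gripper open.
Joint ranges: [-2.6, 2.6], [-0.5, 2.12], [-1.47, 1.34], [0.16, 2.42], [-1.27, 4.41], [0.06, 2.06], [-2.6, 2.6]. Speed limits (rad/s): [2.22, 2.22, 2.79, 2.79, 3.14, 3.14, 3.14].

INTERFACE

Orientations are given as a unit quaternion [x, y, z, w].
In Python, from station import arm, snapshot, ticket gives the robot as it stands.
- The arm moves only by the tool move_arm, never from a script. Its argument "rows" is a list of rows, each an object with "gripper": the opening, from 0 (shut) to 1 (fully open); "delta_pos": the shift along the tool's x, y, z in mm, a list of three; "dr": the turn, a rotation vector about the tool's x, y, z in degrees, a list of three. In form: [{"gripper": gripper, "delta_pos": [dx, dy, dz], "dr": [ax, ay, az]}, ...]. A call has 1 to 12 rows; each row is the pose to reach, as a shift and turn from the pose commanded when the call began, along the tool's axes at that moment; what a row does not reach only later rows make up. A row lasts 1/8 s, in which the tool goes at most 62.5 mm and 10.7 degrees, less where a joint would pass 70% of its speed; a pose out of reach is approached as far as the arm can. A call with a gripper value outside its range is refused whole. The fingers move at their own pace and stop on an object; "squeeze" is the grip in N (left out, the last holds). Time passes only in rows, so rows that repeat a pose let the fingers close. It gives the time, the measured TCP pose, the force and the opening at its end, in the units of the state.
- arm.get_obs(): the state, without advancing time (a new reading comes with each control period).
- snapshot(name): name is "scene" or "side" or "wrist"; returns a dict with "color" (400x640x3 uint8, red, green, blue), "K" (3x3 intrinsics, pixels), "k1" (the pictures are not rectified: a ray, as slopes to the right and down, at radius r is drawn at 1 + k1 r^2 times it, then the intrinsics apply), "view" (4x4, takes a point from world to camera coordinates). Camera axes: x right, y up, looking along -z (the intrinsics and any distortion apply to the point x, -y, -z); pixel columns grow to the right and rows downward; lengths in m; the calibration is good to about 2 mm. A picture is of the moment at which its call begins. There is no depth.
- ticket.finish_job(): hands the job in, once; it reports no verdict.
The state is a dict: "time": time; "q": joint angles; "joint_velocities": joint speeds; "effort": joint torques, N m; "ee_pos": TCP position; "tcp_rot": TCP orientation; "ft_force": force on the tool from outside, world axes, zero at the start; "ft_torque": the same for the moment, N m; "finger_gap": finger opening in m.
Only numpy, scipy, OpenCV 4.12 (cv2) and the standard library are available. Lean on these libraries where they do the work, as an engineer would, in place of code of your own. Each camera call takes 0.05 s, during which the arm holds its last target.

## Working session

There is one attempt and no reset: what is moved stays moved. The work goes in short steps, Python scripts to look and compute and a tool call to move; the robot and the scene stay as the last step left them, time stands still between calls to the robot, and variables do not carry over. Pictures are saved under pics/ and viewed, and the job is handed in when it is done.

Besides the shell and the picture viewer there is one more tool, called after "Request:" as name(argument=value, ...) on one line, values as JSON. move_arm: Moves the arm, as the interface text tells. Its arguments: {"type":"object","properties":{"rows":{"type":"array","items":{"type":"object","properties":{"gripper":{"type":"number"},"delta_pos":{"type":"array","items":{"type":"number"}},"dr":{"type":"array","items":{"type":"number"}}}}},"squeeze":{"type":"number"}},"required":["rows"]}

```bash
ls; mkdir -p pics
cat > h.py <<'E'
import numpy as np, cv2
from station import arm, snapshot, ticket
def snap(name,fn=None):
    s=snapshot(name)
    if fn: cv2.imwrite('pics/'+fn,s['color'][:,:,::-1])
    return s
E
python3 - <<'E'
from h import *
for n in ['scene','side','wrist']:
    s=snap(n,n+'0.png'); np.savez('s_'+n+'.npz',**s); print(n,s['K'].tolist(),s['k1'],np.round(s['view'],3).tolist())
o=arm.get_obs(); print(o)
E
```

```text
pics
scene [[490.72805264645507, 0.0, 323.053891751043], [0.0, 490.72805264645507, 206.63933009199908], [0.0, 0.0, 1.0]] 0.053286178817256384 [[0.001, 1.0, -0.017, 0.017], [-0.573, 0.014, 0.82, 0.251], [0.82, 0.009, 0.573, -2.155], [0.0, 0.0, 0.0, 1.0]]
side [[491.78294793248443, 0.0, 320.6633200750018], [0.0, 491.78294793248443, 202.62337392053414], [0.0, 0.0, 1.0]] -0.05656759180851126 [[-0.733, -0.681, -0.001, 0.366], [0.363, -0.392, 0.845, -0.257], [-0.576, 0.619, 0.535, -1.46], [0.0, 0.0, 0.0, 1.0]]
wrist [[320.33618159175535, 0.0, 318.1886690462132], [0.0, 320.33618159175535, 203.84442479184483], [0.0, 0.0, 1.0]] -0.04676827299005668 [[1.0, -0.0, -0.001, -0.624], [0.0, 0.959, -0.284, 0.034], [0.001, 0.284, 0.959, -0.39], [0.0, 0.0, 0.0, 1.0]]
{'time': 0.15, 'q': array([-0.02258268,  0.33273542, -0.06468363,  1.46075428,  0.02159519,
        1.34988722, -0.0884895 ]), 'joint_velocities': array([ 0.00102896,  0.00022974,  0.00054376, -0.00258123,  0.00205946,
       -0.00017787,  0.00015859]), 'effort': array([ 1.82067095e-03, -6.23630190e+01,  2.54254905e-02, -3.90143681e+01,
       -6.11935230e-02,  3.71907104e-02, -1.53469024e-06]), 'ee_pos': array([ 6.24676662e-01, -2.05926770e-05,  1.94028423e-01]), 'tcp_rot': array([ 7.07108908e-01,  7.07104445e-01, -4.01415941e-04, -3.68121122e-04]), 'ft_force': array([ 0.9089143 , -0.18732111,  0.59369196]), 'ft_torque': array([-0.00104274, -0.04196794, -0.01085898]), 'finger_gap': 0.08720494916741675}
```

View pics/scene0.png

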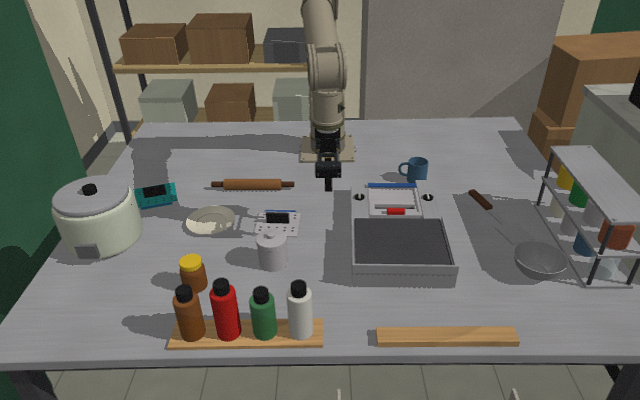

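View pics/side0.png

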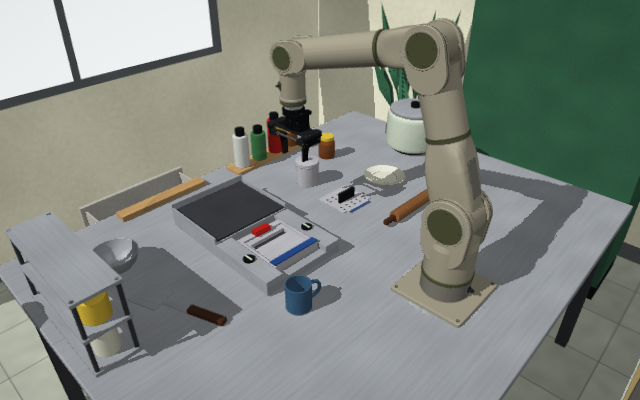

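View pics/wrist0.png

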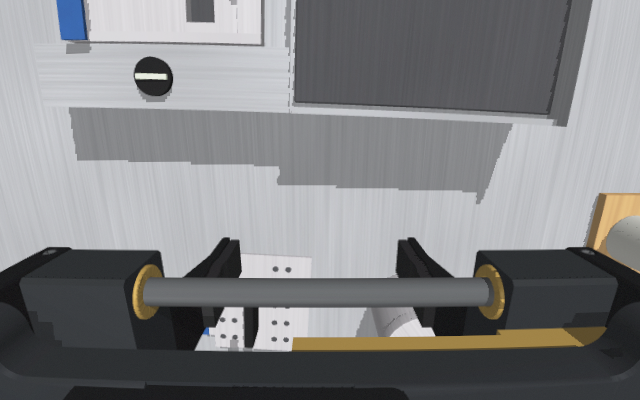

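```bash
cat >> h.py <<'E'
def ray(s,uv):
    uv=np.array(uv,float).reshape(-1,1,2)
    n=cv2.undistortPoints(uv,s['K'],np.array([float(s['k1']),0,0,0])).reshape(-1,2)
    d=np.c_[n[:,0],-n[:,1],-np.ones(len(n))]
    R=s['view'][:3,:3]; t=s['view'][:3,3]
    return -R.T@t, d@R
def onz(s,uv,z):
    c,d=ray(s,uv); return c+d*((z-c[2])/d[:,2])[:,None]
def proj(s,P):
    P=np.atleast_2d(P); p=P@s['view'][:3,:3].T+s['view'][:3,3]; p=p*[1,-1,-1]
    return cv2.projectPoints(p,np.zeros(3),np.zeros(3),s['K'],np.array([float(s['k1']),0,0,0]))[0].reshape(-1,2)
def crop(s,x0,y0,x1,y1,f,fn):
    im=s['color'][y0:y1,x0:x1,::-1]; cv2.imwrite('pics/'+fn,cv2.resize(im,None,fx=f,fy=f,interpolation=cv2.INTER_CUBIC))
def blobs(s,hsvlo,hsvhi,minA=15):
    m=cv2.inRange(cv2.cvtColor(s['color'],cv2.COLOR_RGB2HSV),hsvlo,hsvhi)
    for c in cv2.findContours(m,cv2.RETR_EXTERNAL,cv2.CHAIN_APPROX_SIMPLE)[0]:
        if cv2.contourArea(c)>=minA: yield c
E
python3 - <<'E'
from h import *
a=dict(np.load('s_scene.npz')); b=dict(np.load('s_side.npz'))
crop(a,230,170,330,280,5,'c_cover.png'); crop(a,340,175,460,290,5,'c_grid.png'); crop(b,310,160,400,220,8,'c_cov_side.png'); crop(b,165,175,345,300,4,'c_grid_side.png')
for n,s in (('scene',a),('side',b)):
  for nm,lo,hi in (('blue',(100,130,60),(125,255,255)),('red',(0,180,100),(6,255,255)),('turq',(85,120,60),(97,255,255))):
    for c in blobs(s,lo,hi): print(n,nm,cv2.contourArea(c),cv2.boundingRect(c),cv2.boxPoints(cv2.minAreaRect(c)).round(1).tolist())
E
```

```text
scene blue 125.0 (368, 183, 48, 4) [[368.0, 183.0], [415.0, 183.0], [415.0, 186.0], [368.0, 186.0]]
scene red 766.0 (210, 285, 29, 56) [[208.3000030517578, 289.8999938964844], [232.60000610351562, 284.1000061035156], [245.0, 336.70001220703125], [220.6999969482422, 342.3999938964844]]
scene red 81.0 (387, 208, 17, 7) [[387.0, 208.0], [403.0, 208.0], [403.0, 214.0], [387.0, 214.0]]
scene turq 445.5 (134, 183, 43, 25) [[133.3000030517578, 189.0], [173.5, 181.6999969482422], [176.89999389648438, 200.5], [136.6999969482422, 207.8000030517578]]
side blue 957.0 (286, 275, 35, 39) [[286.0, 275.0], [320.0, 275.0], [320.0, 313.0], [286.0, 313.0]]
side blue 239.0 (270, 237, 47, 29) [[269.5, 261.20001220703125], [313.20001220703125, 235.3000030517578], [316.29998779296875, 240.5], [272.6000061035156, 266.3999938964844]]
side red 121.5 (252, 223, 19, 13) [[250.8000030517578, 229.60000610351562], [266.79998779296875, 221.60000610351562], [270.3999938964844, 228.8000030517578], [254.39999389648438, 236.8000030517578]]
side red 36.0 (276, 137, 5, 16) [[276.0, 137.0], [280.0, 137.0], [280.0, 152.0], [276.0, 152.0]]
```

View pics/c_cover.png

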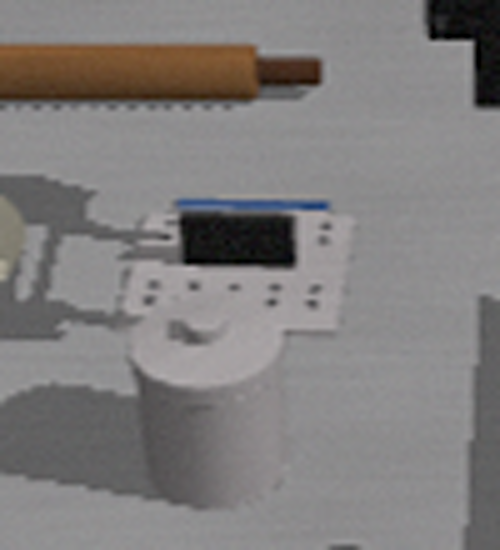

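View pics/c_grid.png

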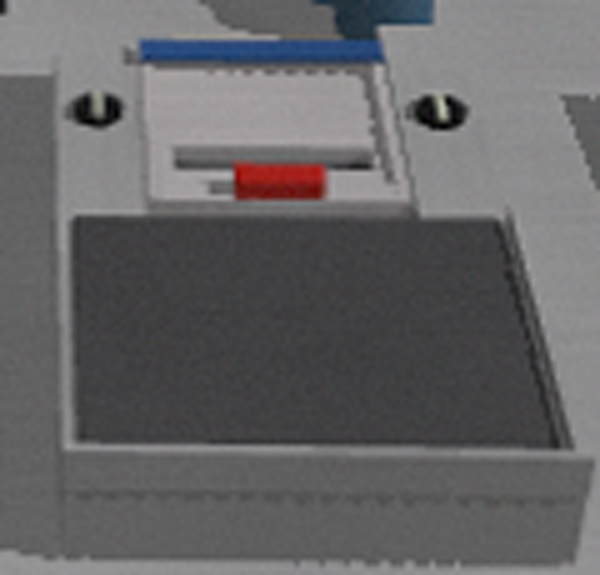

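View pics/c_cov_side.png

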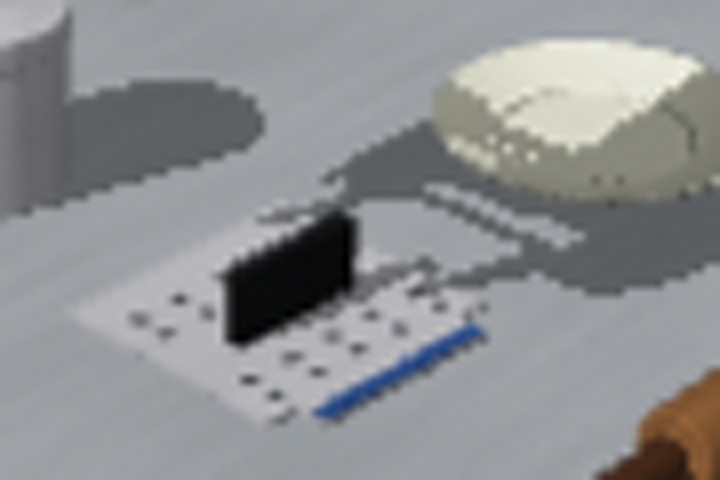

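View pics/c_grid_side.png

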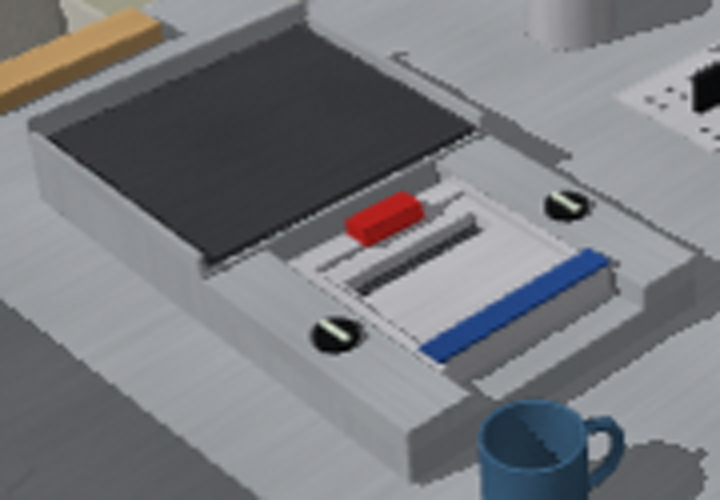

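Run:
```python
from h import *
a=dict(np.load('s_scene.npz')); b=dict(np.load('s_side.npz'))
def un(p,f,x0,y0): return (np.array(p,float)+.5)/f-.5+[x0,y0]
np.set_printoptions(precision=4,suppress=True)
print('side cover corners L(+x+y) B(-x+y)',onz(b,un([(66,312),(273,427)],8,310,160),.004))
print('stripe ctr ends',onz(b,un([(318,414),(485,328)],8,310,160),.004))
print('handle top back corners',onz(b,un([(225,268),(340,205),(357,213),(237,278)],8,310,160),.044))
print('scene stripe ends',onz(a,un([(177,203),(328,207)],5,230,170),.004))
print('handle top (rear edge) ',onz(a,un([(180,213),(292,213)],5,230,170),.044))
print('handle bottom front',onz(a,un([(184,267),(296,266)],5,230,170),.004))
print('cover right edge',onz(a,un([(353,215),(337,329)],5,230,170),.004))
print('-- griddle')
# lip top z .065
print('lip scene near edge/far edge',onz(a,un([(140,40),(383,40),(140,64),(385,61)],5,340,175),.065))
print('lip side',onz(b,un([(420,348),(592,250),(440,362),(610,264)],4,165,175),.065))
print('catch scene top',onz(a,un([(234,164),(325,166)],5,340,175),.0695))
print('catch side top ',onz(b,un([(346,218),(404,192),(423,207),(366,233)],4,165,175),.0695))
print('knobs scene',onz(a,un([(96,107),(440,110)],5,340,175),.06))
print('knobs side',onz(b,un([(337,333),(566,204)],4,165,175),.06))
print('plate edge top scene front rim',onz(a,un([(65,450),(592,460)],5,340,175),.090))
print('hot plate near edge scene',onz(a,un([(72,215),(500,215)],5,340,175),.068))
print('side cheeks corner',onz(b,un([(410,432),(700,255),(210,275)],4,165,175),.056))
print('opening scene',onz(a,un([(176,147),(372,152),(176,165)],5,340,175),.05))
print('opening side',onz(b,un([(368,293),(480,230),(350,283),(470,215)],4,165,175),.05))
print('tin top',onz(a,un([(205,350)],5,230,170),.115), 'mug')
```

```text
side cover corners L(+x+y) B(-x+y) [[ 0.6188 -0.1118  0.004 ]
 [ 0.4812 -0.1035  0.004 ]]
stripe ctr ends [[ 0.4731 -0.1258  0.004 ]
 [ 0.4628 -0.2368  0.004 ]]
handle top back corners [[ 0.5468 -0.1439  0.044 ]
 [ 0.5448 -0.2255  0.044 ]
 [ 0.534  -0.2252  0.044 ]
 [ 0.5368 -0.141   0.044 ]]
scene stripe ends [[ 0.4606 -0.2273  0.004 ]
 [ 0.4683 -0.1176  0.004 ]]
handle top (rear edge)  [[ 0.5292 -0.2152  0.044 ]
 [ 0.5311 -0.1376  0.044 ]]
handle bottom front [[ 0.5381 -0.2149  0.004 ]
 [ 0.5388 -0.1367  0.004 ]]
cover right edge [[ 0.4787 -0.0992  0.004 ]
 [ 0.6103 -0.105   0.004 ]]
-- griddle
lip scene near edge/far edge [[0.3806 0.1478 0.065 ]
 [0.3858 0.3248 0.065 ]
 [0.4131 0.1453 0.065 ]
 [0.4141 0.3218 0.065 ]]
lip side [[0.4128 0.3176 0.065 ]
 [0.4039 0.1411 0.065 ]
 [0.3899 0.3185 0.065 ]
 [0.3806 0.1449 0.065 ]]
catch scene top [[0.5471 0.1988 0.0695]
 [0.551  0.2597 0.0695]]
catch side top  [[0.5767 0.2501 0.0695]
 [0.5699 0.1931 0.0695]
 [0.5423 0.1969 0.0695]
 [0.5489 0.2527 0.0695]]
knobs scene [[0.4608 0.1107 0.06  ]
 [0.4711 0.3519 0.06  ]]
knobs side [[0.477  0.3446 0.06  ]
 [0.4689 0.1044 0.06  ]]
plate edge top scene front rim [[0.8572 0.0684 0.09  ]
 [0.8705 0.3637 0.09  ]]
hot plate near edge scene [[0.6009 0.0862 0.068 ]
 [0.6074 0.3664 0.068 ]]
side cheeks corner [[0.3564 0.379  0.056 ]
 [0.3441 0.0782 0.056 ]
 [0.6114 0.3631 0.056 ]]
opening scene [[0.4977 0.1647 0.05  ]
 [0.5073 0.2997 0.05  ]
 [0.5196 0.1628 0.05  ]]
opening side [[0.5079 0.2878 0.05  ]
 [0.5048 0.1691 0.05  ]
 [0.5283 0.2891 0.05  ]
 [0.5264 0.1601 0.05  ]]
tin top [[ 0.7695 -0.1714  0.115 ]] mug
```

The cover is the perforated aluminium plate with the blue stripe at scene (277,220). The turquoise plate at (153,195) is the look-alike, so I'm leaving it. The enlarged crop confirms the blue tongue stripe and black handle. Next I'll measure the cover from above with the wrist camera.

Request:
move_arm(rows=[{"gripper": 1,"delta_pos": [-50,-22,0],"dr": [0,0,1]},{"gripper": 1,"delta_pos": [-100,-44,0],"dr": [0,0,2]},{"gripper": 1,"delta_pos": [-150,-66,0],"dr": [0,0,3]},{"gripper": 1,"delta_pos": [-200,-90,0],"dr": [0,0,3]},{"gripper": 1,"delta_pos": [-200,-90,0],"dr": [0,0,3]},{"gripper": 1,"delta_pos": [-200,-90,0],"dr": [0,0,3]}])

```text
time: 0.9
ee_pos: [0.5351, -0.1995, 0.1945]
tcp_rot: [0.725, 0.688, 0.0, -0.0]
ft_force: [0.3, 1.6, 0.2]
finger_gap: 0.0868
```

Run:
```python
from h import *
s=snap('wrist','w1.png'); np.savez('s_w1.npz',**s); print(arm.get_obs()['ee_pos'],arm.get_obs()['tcp_rot'])
```

```text
[ 0.5354557  -0.19874154  0.19449564] [ 7.24870424e-01  6.88885161e-01  2.23756700e-04 -2.30447083e-04]
```

View pics/w1.png

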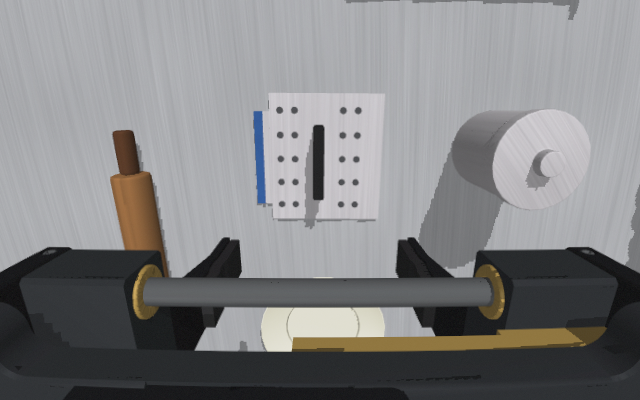

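Run:
```python
from h import *
np.set_printoptions(precision=4,suppress=True)
s=dict(np.load('s_w1.npz'))
c=onz(s,[(269,94),(384.5,94),(377.5,219.5),(272,217)],.004); print(c,c.mean(0))
b=onz(s,[(255,111),(258,204)],.004);print('tongue tip corners',b,b.mean(0))
e=onz(s,[(384.5,94),(377.5,219.5)],.004);print('far mid',e.mean(0))
h=onz(s,[(313.5,125),(324.5,125),(313.5,199),(323.5,199)],.044);print('handle top',h,h.mean(0))
def yw(p,q): d=q-p; return np.arctan2(d[0],d[1])
print('yaws -',yw(c[2],c[1]),yw(b[1],b[0]),yw(h[2:].mean(0),h[:2].mean(0)))
crop(s,240,80,400,230,5,'c_w1.png')
```

```text
[[ 0.4841 -0.102   0.004 ]
 [ 0.6144 -0.1088  0.004 ]
 [ 0.6061 -0.2586  0.004 ]
 [ 0.4741 -0.2483  0.004 ]] [ 0.5447 -0.1794  0.004 ]
tongue tip corners [[ 0.4663 -0.1197  0.004 ]
 [ 0.4583 -0.2304  0.004 ]] [ 0.4623 -0.175   0.004 ]
far mid [ 0.6103 -0.1837  0.004 ]
handle top [[ 0.533  -0.1372  0.044 ]
 [ 0.5443 -0.1378  0.044 ]
 [ 0.5285 -0.2165  0.044 ]
 [ 0.5395 -0.2171  0.044 ]] [ 0.5363 -0.1772  0.044 ]
yaws - 0.05560767624937831 0.07238995127912559 0.05891752867637796
```

View pics/c_w1.png

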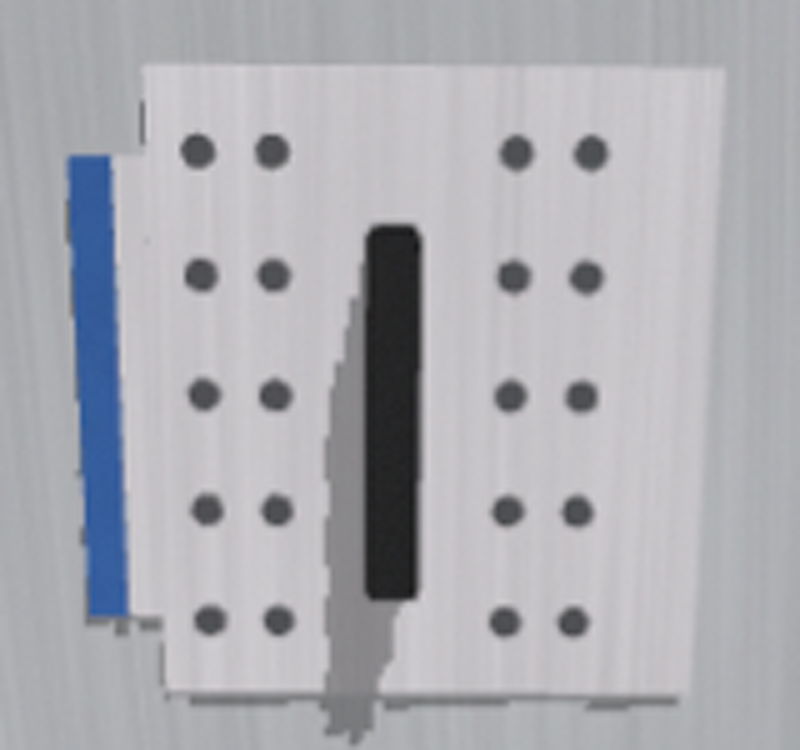

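Request:
move_arm(rows=[{"gripper": 1,"delta_pos": [22,0,50],"dr": [0,0,0.5]},{"gripper": 1,"delta_pos": [22,0,100],"dr": [0,0,0.5]},{"gripper": 1,"delta_pos": [22,0,140],"dr": [0,0,0.5]},{"gripper": 1,"delta_pos": [22,0,165],"dr": [0,0,0.5]},{"gripper": 1,"delta_pos": [22,0,172],"dr": [0,0,0.5]},{"gripper": 1,"delta_pos": [22,0,172],"dr": [0,0,0.5]}], squeeze=45)

```text
time: 1.7
ee_pos: [0.5367, -0.1772, 0.023]
tcp_rot: [0.728, 0.686, 0.0, -0.0]
ft_force: [0.0, 0.3, -0.2]
finger_gap: 0.0871
```

Run:
```python
from h import *
s=snap('side','sd2.png'); crop(s,290,130,430,230,5,'c_sd2.png'); o=arm.get_obs();print(o['ee_pos'],o['ft_force'])
```

```text
[ 0.53708821 -0.17760215  0.02360023] [-0.06193472 -0.03856551  0.15276087]
```

View pics/c_sd2.png

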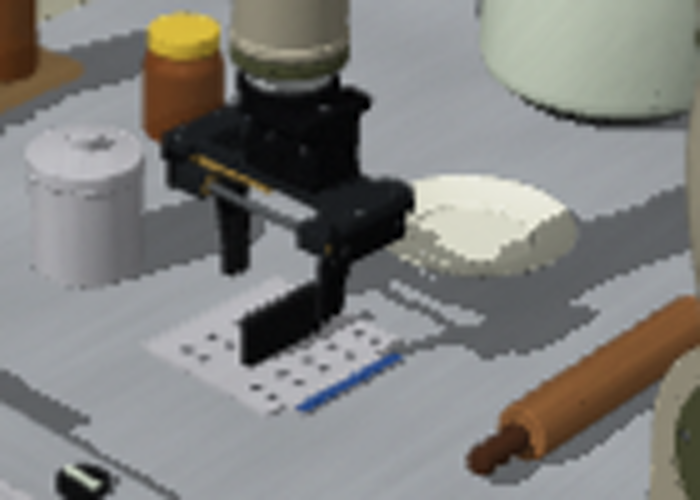

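The fingers straddle the handle at crop (280,320), so I'll close and lift.

Request:
move_arm(rows=[{"gripper": 0.08,"delta_pos": [0,0,0],"dr": [0,0,0]},{"gripper": 0,"delta_pos": [0,0,0],"dr": [0,0,0]},{"gripper": 0,"delta_pos": [0,0,0],"dr": [0,0,0]},{"gripper": 0,"delta_pos": [0,0,0],"dr": [0,0,0]},{"gripper": 0,"delta_pos": [0,0,0],"dr": [0,0,0]},{"gripper": 0,"delta_pos": [0,0,0],"dr": [0,0,0]}], squeeze=45)

```text
time: 2.5
ee_pos: [0.5362, -0.178, 0.0226]
tcp_rot: [0.728, 0.685, 0.0, 0.0]
ft_force: [-1.0, 1.2, -0.8]
finger_gap: 0.0352
```

Request:
move_arm(rows=[{"gripper": 0,"delta_pos": [0,0,0],"dr": [0,0,0]},{"gripper": 0,"delta_pos": [0,0,0],"dr": [0,0,0]},{"gripper": 0,"delta_pos": [0,0,0],"dr": [0,0,0]},{"gripper": 0,"delta_pos": [0,0,0],"dr": [0,0,0]},{"gripper": 0,"delta_pos": [0,0,0],"dr": [0,0,0]}])

```text
time: 3.12
ee_pos: [0.5362, -0.178, 0.0227]
tcp_rot: [0.728, 0.685, 0.0, 0.0]
ft_force: [0.2, 0.6, 0.4]
finger_gap: 0.0004
```

The gap closed to 0.4 mm, so the handle isn't between the fingers. I'll look before moving.

Run:
```python
from h import *
s=snap('side','sd3.png'); crop(s,290,130,430,230,5,'c_sd3.png'); s=snap('scene'); crop(s,230,170,330,280,5,'c_sc3.png');s=snap('wrist','w3.png')
```

```text
(no output)
```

View pics/c_sd3.png

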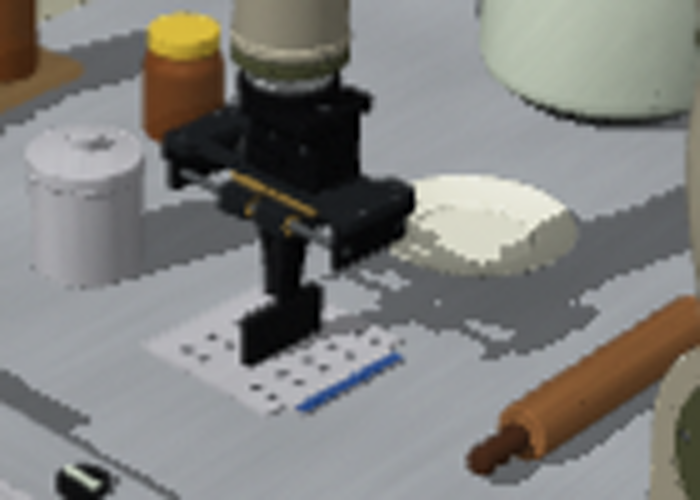

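View pics/c_sc3.png

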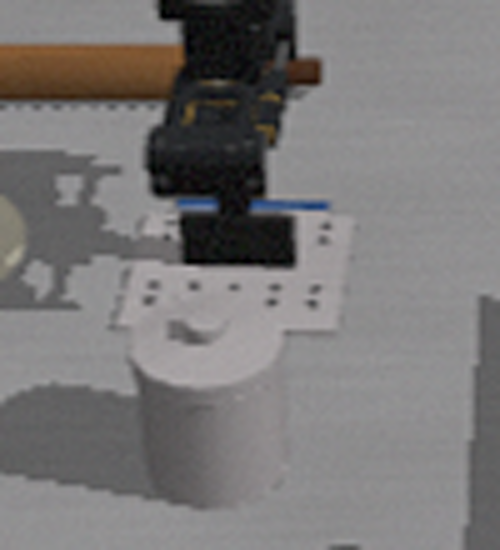

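View pics/w3.png

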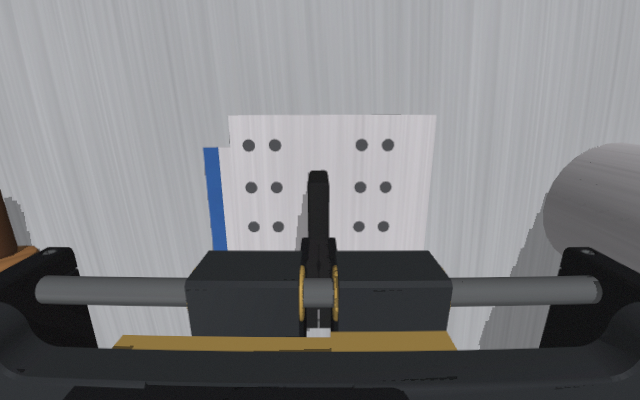

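Run:
```python
from h import *
np.set_printoptions(precision=1,suppress=True)
s=snap('side');o=arm.get_obs();print(o['ee_pos'],o['finger_gap'],o['ft_force'])
P=np.array([[.5363,-.1775,.012],[.5363,-.1775,.044],[.5363,-.1375,.044],[.5363,-.2175,.044],[.4935,-.1775,.012],[.5795,-.1775,.012]])
print((proj(s,P)-[290,130])*5)
w=snap('wrist');print(proj(w,P[:4]))
g=cv2.convertScaleAbs(w['color'][150:350,180:460,::-1],alpha=3,beta=20); cv2.imwrite('pics/c_w3.png',cv2.resize(g,None,fx=2.8,fy=2.8))
g=cv2.convertScaleAbs(s['color'][165:215,325:365,::-1],alpha=4,beta=20); cv2.imwrite('pics/c_s3b.png',cv2.resize(g,None,fx=10,fy=10,interpolation=cv2.INTER_CUBIC))
```

```text
[ 0.5 -0.2  0. ] 0.00039939929690361133 [ 0.2  0.4 -0.5]
[[277.1 339.4]
 [278.2 303.3]
 [243.3 323.6]
 [312.2 283.6]
 [320.5 359.8]
 [234.5 319.3]]
[[319.2 229.4]
 [319.5 249.5]
 [315.  181.1]
 [323.4 309.5]]
```

View pics/c_w3.png

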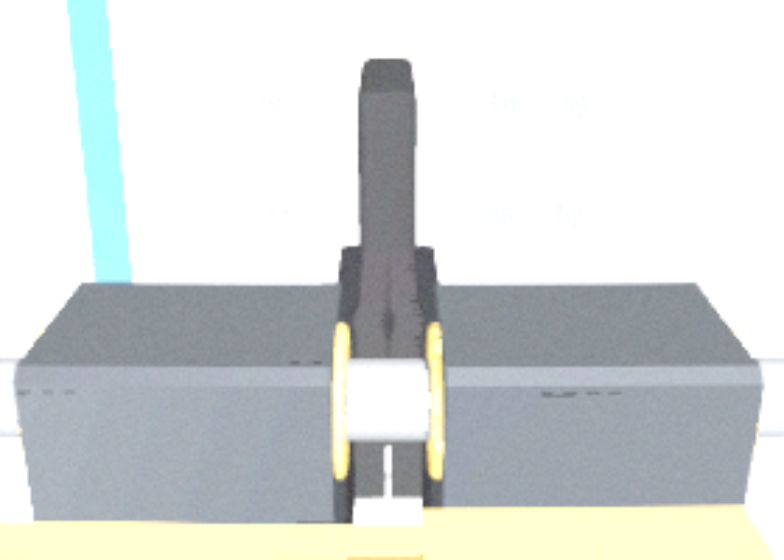

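View pics/c_s3b.png

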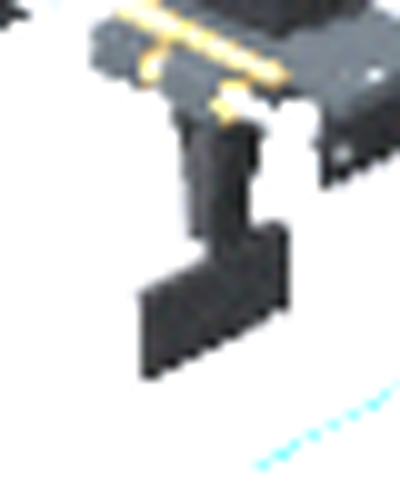

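The evidence on whether the handle is held conflicts, so I'll test it with a small lift.

Request:
move_arm(rows=[{"gripper": 0,"delta_pos": [0,0,-15],"dr": [0,0,0]},{"gripper": 0,"delta_pos": [0,0,-30],"dr": [0,0,0]},{"gripper": 0,"delta_pos": [0,0,-40],"dr": [0,0,0]},{"gripper": 0,"delta_pos": [0,0,-40],"dr": [0,0,0]}])

```text
time: 3.88
ee_pos: [0.537, -0.1782, 0.064]
tcp_rot: [0.728, 0.685, 0.001, 0.001]
ft_force: [0.9, -0.6, -0.1]
finger_gap: 0.0004
```

Run:
```python
from h import *
s=snap('side','sd4.png'); crop(s,290,130,430,230,5,'c_sd4.png'); s=snap('wrist','w4.png');print(arm.get_obs())
```

```text
{'time': 3.975, 'q': array([ 0.21039111,  0.31062523,  0.03431328,  1.77973326, -0.01213545,
        1.05141482,  0.18809641]), 'joint_velocities': array([-6.04755011e-04,  8.69005777e-03, -3.02042544e-04,  7.07128215e-03,
       -8.29972301e-04,  6.44552551e-05, -5.81716245e-04]), 'effort': array([ 1.41464156e-02, -5.72002029e+01,  1.25415310e+00, -3.52550268e+01,
       -4.31239663e-02,  6.33654138e-02, -9.53713134e-04]), 'ee_pos': array([ 0.53607955, -0.17794285,  0.06258992]), 'tcp_rot': array([ 7.28338030e-01,  6.85218005e-01,  2.66202318e-05, -3.84903428e-06]), 'ft_force': array([ 0.71555581,  0.22252759, -0.20729799]), 'ft_torque': array([-0.01017622,  0.01684351, -0.00108907]), 'finger_gap': 0.0006025276570987864}
```

View pics/c_sd4.png

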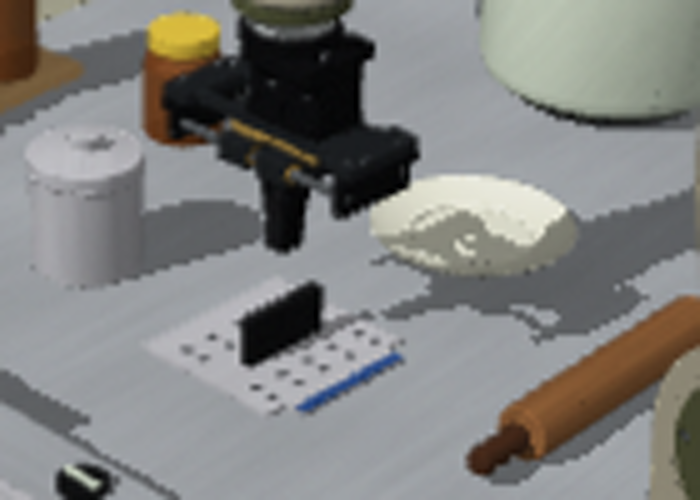

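View pics/w4.png

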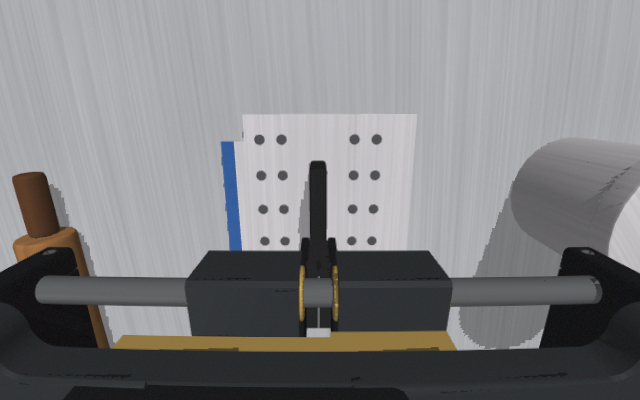

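Run:
```python
from h import *
np.set_printoptions(precision=1,suppress=True)
a=dict(np.load('s_scene.npz')); b=dict(np.load('s_side.npz'))
P=[[.6247,-.0436,.183],[.6247+.0436,0,.183],[.6247-.0436,0,.183],[.6247,0,.195]]
print(proj(a,P),proj(b,P))
crop(a,290,120,370,220,6,'c_g0.png'); crop(b,260,90,350,190,6,'c_g0s.png')
s=snap('scene');crop(s,230,130,330,230,6,'c_g1.png'); print((proj(s,[.536,-.178,.0516])-[230,130])*6)
```

```text
[[313.7 193.1]
 [327.7 200.7]
 [327.5 185.4]
 [327.5 189.7]] [[303.3 162.6]
 [285.9 163. ]
 [303.4 170.9]
 [294.4 163.9]]
[[276.3 488.4]]
```

View pics/c_g0.png

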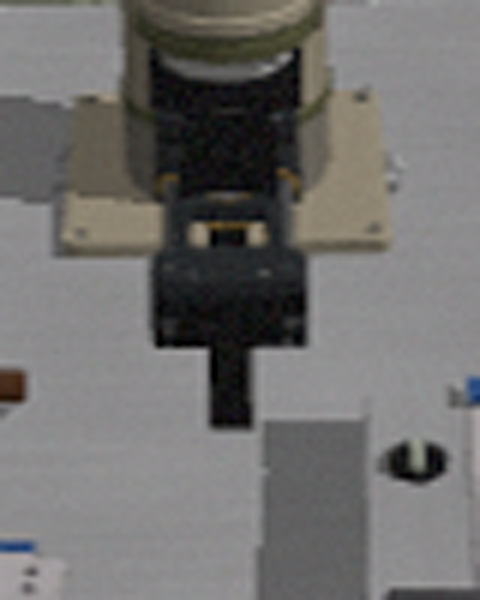

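View pics/c_g0s.png

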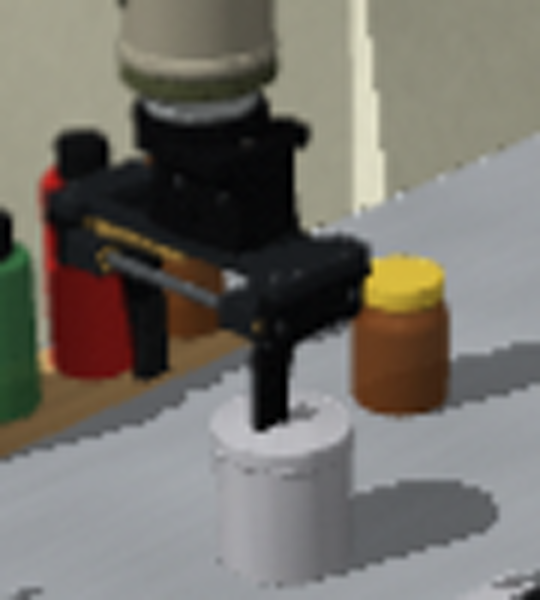

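View pics/c_g1.png

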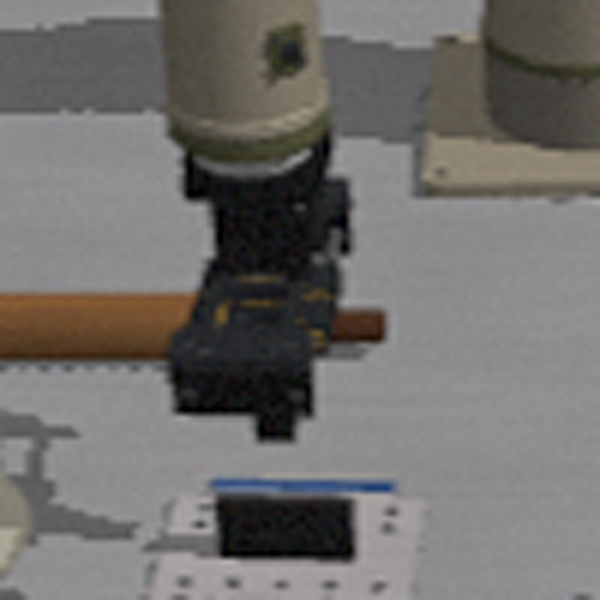

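Run:
```python
from h import *
np.set_printoptions(precision=4,suppress=True)
a=dict(np.load('s_scene.npz')); b=dict(np.load('s_side.npz'))
def tri(ua,ub):
    c1,d1=ray(a,[ua]);c2,d2=ray(b,[ub]);d1=d1[0];d2=d2[0]
    A=np.c_[d1,-d2];t=np.linalg.lstsq(A,c2-c1,rcond=None)[0];p=c1+d1*t[0];q=c2+d2*t[1];return (p+q)/2,np.linalg.norm(p-q)
print('tip now',tri((230+276/6,130+440/6),(290+285/5,130+249/5)))
print('+x tip start',tri((290+231/6,120+427/6),(260+150/6,90+378/6)))
# table check: knob, handle top
print('knob',tri((340+96/5,175+107/5),(165+566/4,175+204/4)))
print('handle top +y end',tri((230+293/5,170+213/5),(310+231/8,160+272/8)),'-y',tri((230+180/5,170+213/5),(310+348/8,160+208/8)))
```

```text
tip now (array([ 0.5356, -0.1784,  0.0881]), np.float64(0.007537687205541481))
+x tip start (array([0.6711, 0.0016, 0.2209]), np.float64(0.003205141897925429))
knob (array([0.4642, 0.1101, 0.0621]), np.float64(0.004501336350955433))
handle top +y end (array([ 0.5357, -0.1363,  0.0468]), np.float64(0.002953930385536474)) -y (array([ 0.5324, -0.2155,  0.0472]), np.float64(0.006105716119266273))
```

Both cameras put the fingertips about 24–26 mm above the reported TCP. The spec says 11 mm ahead (below), so they sit some 35 mm higher than reported. My close passed just over the handle top without disturbing anything. I'll open and go about 35 mm deeper, watching the force.

Request:
move_arm(rows=[{"gripper": 0.6,"delta_pos": [0,0,0],"dr": [0,0,0]},{"gripper": 0.6,"delta_pos": [0,0,0],"dr": [0,0,0]},{"gripper": 0.6,"delta_pos": [0,0,0],"dr": [0,0,0]},{"gripper": 0.6,"delta_pos": [0,0,0],"dr": [0,0,0]},{"gripper": 0.6,"delta_pos": [0,0,20],"dr": [0,0,0]},{"gripper": 0.6,"delta_pos": [0,0,40],"dr": [0,0,0]},{"gripper": 0.6,"delta_pos": [0,0,50],"dr": [0,0,0]},{"gripper": 0.6,"delta_pos": [0,0,56],"dr": [0,0,0]},{"gripper": 0.6,"delta_pos": [0,0,62],"dr": [0,0,0]},{"gripper": 0.6,"delta_pos": [0,0,62],"dr": [0,0,0]}])

```text
time: 5.28
ee_pos: [0.5361, -0.178, 0.0006]
tcp_rot: [0.728, 0.685, -0.0, -0.0]
ft_force: [-0.4, 0.8, -0.0]
finger_gap: 0.0522
```

Run:
```python
from h import *
s=snap('side','sd5.png'); crop(s,290,130,430,230,5,'c_sd5.png'); s=snap('wrist','w5.png')
```

```text
(no output)
```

View pics/c_sd5.png

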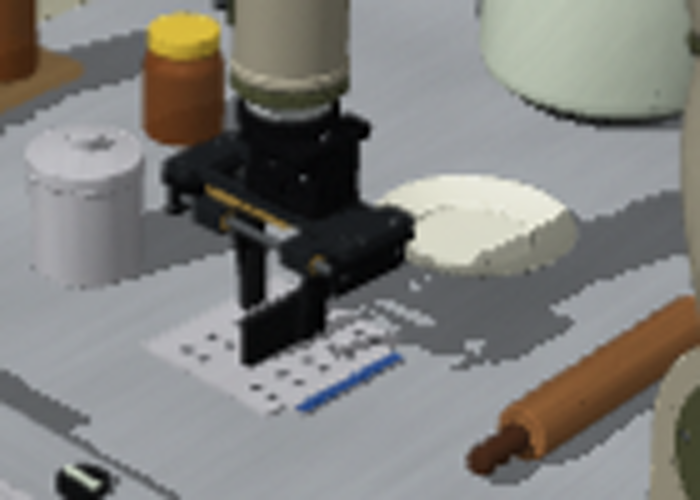

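Request:
move_arm(rows=[{"gripper": 0.6,"delta_pos": [0,0,5],"dr": [0,0,0]},{"gripper": 0.6,"delta_pos": [0,0,9],"dr": [0,0,0]},{"gripper": 0.0,"delta_pos": [0,0,9],"dr": [0,0,0]},{"gripper": 0,"delta_pos": [0,0,9],"dr": [0,0,0]},{"gripper": 0,"delta_pos": [0,0,9],"dr": [0,0,0]},{"gripper": 0,"delta_pos": [0,0,9],"dr": [0,0,0]},{"gripper": 0,"delta_pos": [0,0,9],"dr": [0,0,0]},{"gripper": 0,"delta_pos": [0,0,9],"dr": [0,0,0]},{"gripper": 0,"delta_pos": [0,0,9],"dr": [0,0,0]}], squeeze=45)

```text
time: 6.5
ee_pos: [0.5362, -0.178, -0.0083]
tcp_rot: [0.728, 0.685, 0.0, 0.0]
ft_force: [-0.3, -0.1, 0.5]
finger_gap: 0.0118
```

Request:
move_arm(rows=[{"gripper": 0,"delta_pos": [0,0,-20],"dr": [0,0,0]},{"gripper": 0,"delta_pos": [0,0,-60],"dr": [0,0,0]},{"gripper": 0,"delta_pos": [0,0,-110],"dr": [0,0,0]},{"gripper": 0,"delta_pos": [0,0,-150],"dr": [0,0,0]},{"gripper": 0,"delta_pos": [0,0,-150],"dr": [0,0,0]}])

```text
time: 7.12
ee_pos: [0.5378, -0.1785, 0.1446]
tcp_rot: [0.728, 0.685, 0.001, 0.002]
ft_force: [-0.0, -0.3, -3.6]
finger_gap: 0.0117
```

Run:
```python
from h import *
np.set_printoptions(precision=4,suppress=True)
s=snap('wrist','w6.png');o=arm.get_obs();print(o['ee_pos'],o['ft_force'],o['ft_torque'],o['finger_gap'])
w=dict(np.load('s_wrist.npz')); crop(w,30,0,330,120,2.6,'c_w0.png')
```

```text
[ 0.5365 -0.1781  0.1421] [-0.7742 -0.2536 -3.4996] [0.0167 0.0284 0.0058] 0.011816525238717604
```

View pics/c_w0.png

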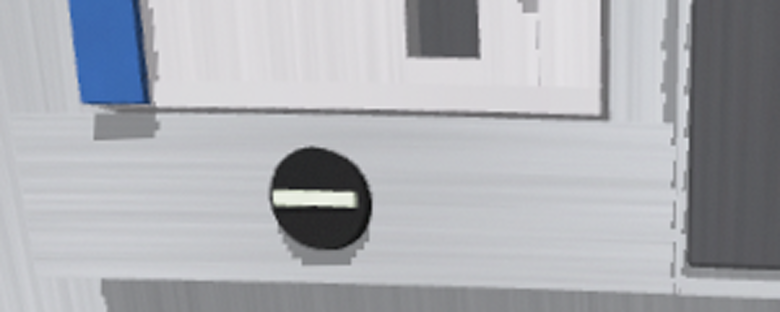

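View pics/w6.png

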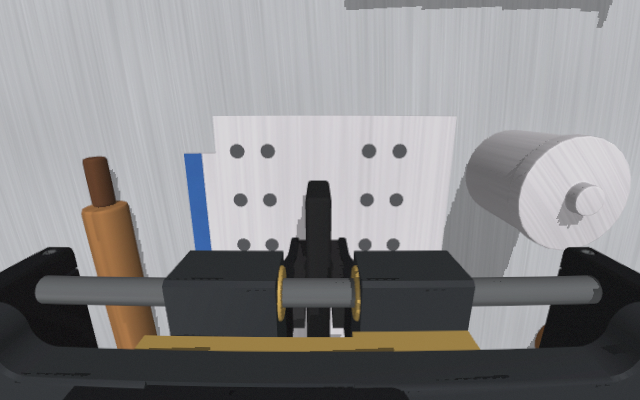

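Run:
```python
from h import *
np.set_printoptions(precision=4,suppress=True)
w=dict(np.load('s_wrist.npz'))
u=lambda p:(np.array(p,float)+.5)/2.6-.5+[30,0]
print('lip near,far corner at -y end',onz(w,u([(82,103),(147,103)]),.065))
print('opening -y corners',onz(w,u([(408,56),(480,58)]),.05))
print('knob',onz(w,u([(322,197)]),.06))
print('cheek -y edge',onz(w,u([(100,280),(640,291)]),.056),'step',onz(w,u([(678,290)]),.056))
print('trough -y edge',onz(w,u([(160,108),(600,118)]),.056))
```

```text
lip near,far corner at -y end [[0.3829 0.1443 0.065 ]
 [0.4077 0.1433 0.065 ]]
opening -y corners [[0.4991 0.1595 0.05  ]
 [0.5256 0.1583 0.05  ]]
knob [[0.466  0.1102 0.06  ]]
cheek -y edge [[0.371  0.0824 0.056 ]
 [0.5821 0.0755 0.056 ]] step [[0.5966 0.0758 0.056 ]]
trough -y edge [[0.4063 0.1433 0.056 ]
 [0.5696 0.1363 0.056 ]]
```

The cover is held (gap 11.8 mm, 3.5 N weight). I measured the trough middle at about (0.474, 0.2295), with yaw about -0.040 rad. Now I'll carry the cover over, tilting it 15°.

Request:
move_arm(rows=[{"gripper": 0,"delta_pos": [30,-5,0],"dr": [0,0,0]},{"gripper": 0,"delta_pos": [80,-13,0],"dr": [-2,0,0]},{"gripper": 0,"delta_pos": [130,-21,0],"dr": [-4,0,-0.3]},{"gripper": 0,"delta_pos": [180,-29,0],"dr": [-6,0,-0.6]},{"gripper": 0,"delta_pos": [230,-37,0],"dr": [-8,0.1,-0.8]},{"gripper": 0,"delta_pos": [280,-45,0],"dr": [-10,0.1,-1]},{"gripper": 0,"delta_pos": [330,-53,0],"dr": [-12,0.1,-1.2]},{"gripper": 0,"delta_pos": [375,-60,0],"dr": [-14,0.15,-1.2]},{"gripper": 0,"delta_pos": [403,-64,0],"dr": [-15,0.15,-1.2]},{"gripper": 0,"delta_pos": [403,-64,0],"dr": [-15,0.15,-1.2]},{"gripper": 0,"delta_pos": [403,-64,0],"dr": [-15,0.15,-1.2]}])

```text
time: 8.55
ee_pos: [0.4962, 0.2268, 0.1399]
tcp_rot: [0.715, 0.687, 0.089, 0.094]
ft_force: [0.3, -0.3, -3.3]
finger_gap: 0.0114
```

Run:
```python
from h import *
from scipy.spatial.transform import Rotation as R
np.set_printoptions(precision=4,suppress=True)
o=arm.get_obs();print(o['ee_pos'],o['ft_force'],o['finger_gap']);print(R.from_quat(o['tcp_rot']).as_matrix())
s=snap('side'); np.savez('s_sd7.npz',**s);crop(s,190,130,350,290,4,'c_sd7.png'); s=snap('scene');np.savez('s_sc7.npz',**s); crop(s,330,120,450,230,5,'c_sc7.png'); s=snap('wrist','w7.png')
```

```text
[0.4962 0.2268 0.1399] [ 0.2894 -0.3405 -3.2505] 0.011379574080470547
[[ 0.0407  0.9658  0.2559]
 [ 0.9992 -0.0389 -0.0121]
 [-0.0018  0.2562 -0.9666]]
```

View pics/c_sd7.png

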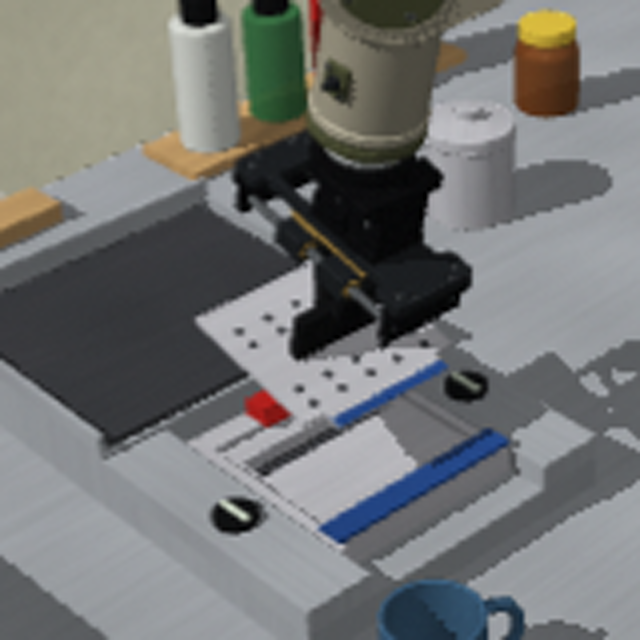

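View pics/c_sc7.png

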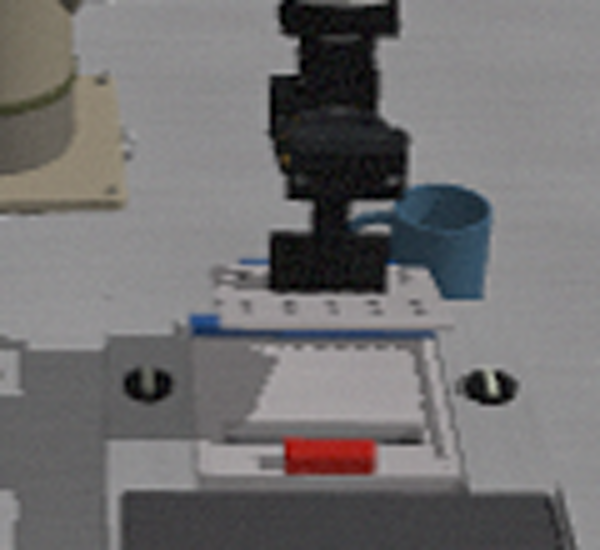

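View pics/w7.png

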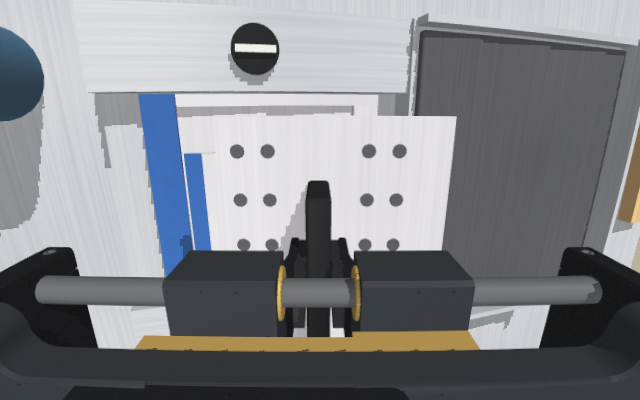

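Run:
```python
from h import *
np.set_printoptions(precision=1,suppress=True)
s=dict(np.load('s_sd7.npz')); c=dict(np.load('s_sc7.npz'))
z=np.array([.2559,-.0121,-.9666]);x=np.array([.9658,-.0389,.2562]);y=np.array([.0407,.9992,-.0018])
tcp=np.array([.4962,.2268,.1399])
for n,O in (('A',tcp-.0083*z),('B',tcp+[0,0,.035]+.0267*z)):
    P=[O-.075*x+k*.055*y-.004*z for k in (1,-1)]+[O+.075*x+.075*y-.004*z]+[O+k*.04*y-.044*z for k in (1,-1)]
    print(n,'side',((proj(s,P)-[190,130])*4+1.5).tolist(),'scene',((proj(c,P)-[330,120])*5+2).round(1).tolist())
```

```text
A side [[338.61185911116286, 430.5128884110119], [447.44447368890656, 370.8201532714336], [194.13141673348468, 321.57138209456264], [296.0427773223387, 324.6557191050538], [376.625449194363, 284.44355921381884]] scene [[393.0, 262.7], [235.9, 261.7], [452.1, 327.4], [387.2, 236.1], [267.0, 235.5]]
B side [[330.7812773539365, 424.12253959236216], [439.5995855710944, 364.88931629574256], [187.06496539464024, 315.7611826415648], [288.43886512428867, 318.6762701838901], [368.9964135251689, 278.7761675343571]] scene [[394.3, 267.9], [236.5, 266.8], [453.8, 333.3], [388.5, 241.4], [267.8, 240.7]]
```

Request:
move_arm(rows=[{"gripper": 0,"delta_pos": [1,-5,20],"dr": [0,0,0]},{"gripper": 0,"delta_pos": [2,-10,40],"dr": [0,0,0]},{"gripper": 0,"delta_pos": [2,-15,58],"dr": [0,0,0]},{"gripper": 0,"delta_pos": [2,-18.7,70],"dr": [0,0,0]},{"gripper": 0,"delta_pos": [2,-18.7,70],"dr": [0,0,0]},{"gripper": 0,"delta_pos": [2,-18.7,70],"dr": [0,0,0]}])

```text
time: 9.45
ee_pos: [0.4975, 0.2303, 0.07]
tcp_rot: [0.715, 0.687, 0.091, 0.094]
ft_force: [-0.1, -0.4, -3.1]
finger_gap: 0.0113
```

```bash
cat >> h.py <<'E'
from scipy.spatial.transform import Rotation as Rot
def state(M=(.4742,.2295),yaw=-.04,off=.0083):
    o=arm.get_obs();R=Rot.from_quat(o['tcp_rot']).as_matrix();O=o['ee_pos']-off*R[:,2]
    gx=np.array([np.cos(yaw),np.sin(yaw),0]);gy=np.array([-np.sin(yaw),np.cos(yaw),0]);m=np.r_[M,.05]
    f=lambda p:np.round(1000*np.array([(p-m)@gx,(p-m)@gy,p[2]-.05]),1)
    print('t',o['time'],'O',f(O),'T',f(O-.075*R[:,1]),'E',f(O+.075*R[:,1]),'tilt',np.degrees(np.arcsin(R[2,1])).round(2),'F',o['ft_force'].round(1),'tau',o['ft_torque'].round(2),'gap',round(o['finger_gap'],4))
    return o
E
python3 - <<'E'
from h import *
state()
s=snap('side'); crop(s,190,150,350,280,5,'c_sd8.png'); s=snap('scene'); crop(s,330,120,450,230,6,'c_sc8.png'); s=snap('wrist','w8.png')
E
```

```text
t 9.45 O [21.1  1.7 28. ] T [-51.3   1.7   8.5] E [93.6  1.7 47.5] tilt 15.06 F [-0.1 -0.4 -3.1] tau [-0.04  0.49  0.05] gap 0.0113
```

View pics/c_sd8.png

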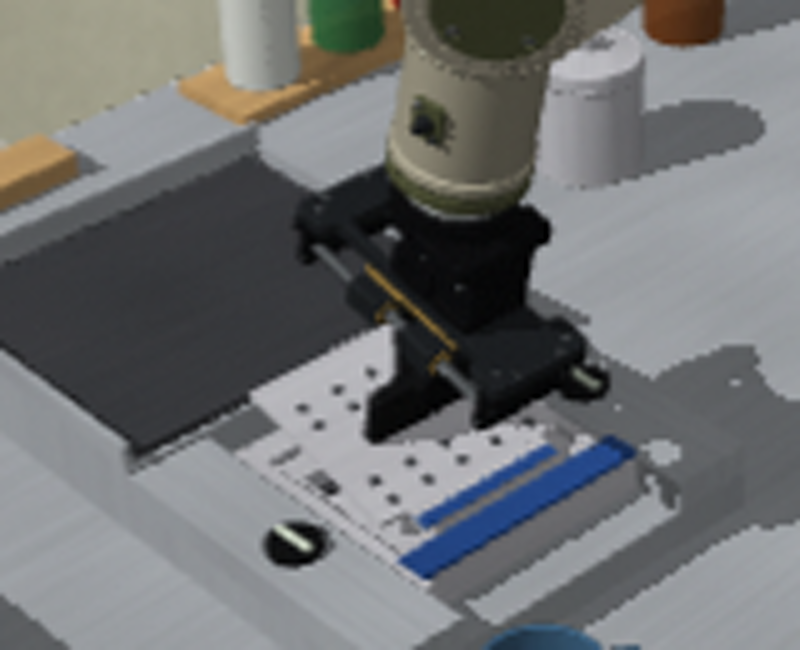

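View pics/c_sc8.png

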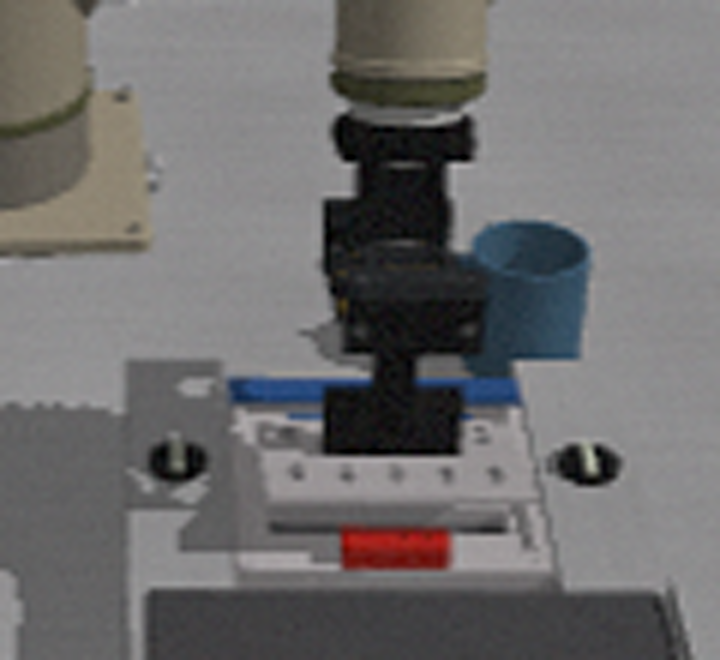

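View pics/w8.png

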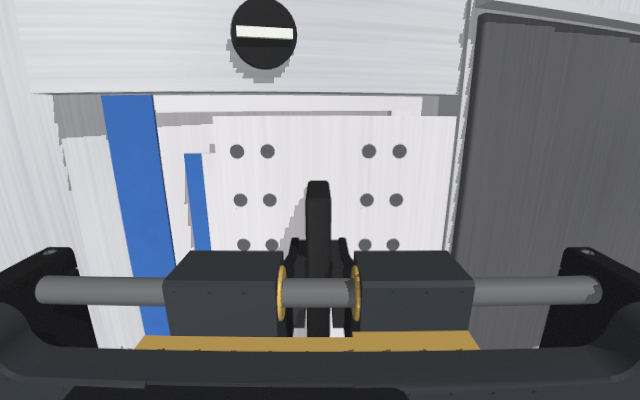

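Tongue tip sits about 12 mm in front of the lip, roughly centred. I'll lower it gently to the ledge.

Request:
move_arm(rows=[{"gripper": 0,"delta_pos": [-1,-1,3.5],"dr": [0,0,0]},{"gripper": 0,"delta_pos": [-1,-1.6,6],"dr": [0,0,0]},{"gripper": 0,"delta_pos": [-1,-1.6,6],"dr": [0,0,0]}])

```text
time: 9.98
ee_pos: [0.4968, 0.229, 0.0627]
tcp_rot: [0.715, 0.687, 0.09, 0.094]
ft_force: [0.2, 0.8, -2.8]
finger_gap: 0.012
```

```bash
python3 -c "
from h import *
state()"
```

```text
t 9.975 O [20.5  0.4 20.7] T [-52.    0.4   1.3] E [92.9  0.4 40.1] tilt 14.98 F [ 0.2  0.8 -2.8] tau [ 0.07  0.53 -0.02] gap 0.012
```

Request:
move_arm(rows=[{"gripper": 0,"delta_pos": [0,-4,-1],"dr": [0,0,0]},{"gripper": 0,"delta_pos": [0,-8,-2.1],"dr": [0,0,0]},{"gripper": 0,"delta_pos": [0,-12,-3.2],"dr": [0,0,0]},{"gripper": 0,"delta_pos": [0,-15.5,-4.1],"dr": [0,0,0]},{"gripper": 0,"delta_pos": [0,-15.5,-4.1],"dr": [0,0,0]}])

```text
time: 10.6
ee_pos: [0.4808, 0.2298, 0.063]
tcp_rot: [0.715, 0.687, 0.09, 0.094]
ft_force: [-0.0, -0.6, -2.9]
finger_gap: 0.0116
```

Run:
```python
from h import *
state()
s=snap('side'); crop(s,190,150,350,280,5,'c_sd9.png');s=snap('wrist','w9.png')
```

```text
t 10.6 O [ 4.4  0.6 21. ] T [-68.    0.6   1.6] E [76.8  0.6 40.5] tilt 15.01 F [-0.  -0.6 -2.9] tau [0.03 0.49 0.05] gap 0.0116
```

View pics/c_sd9.png

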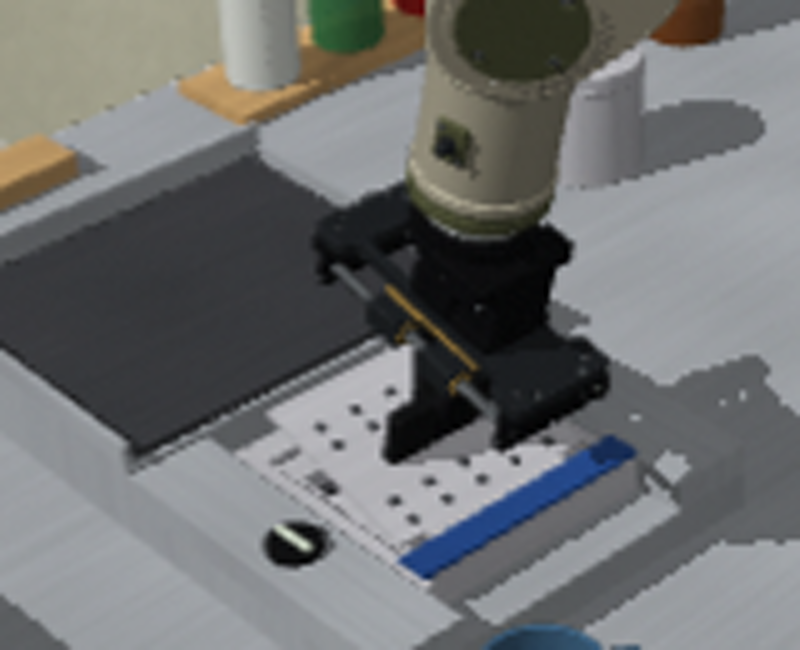

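View pics/w9.png

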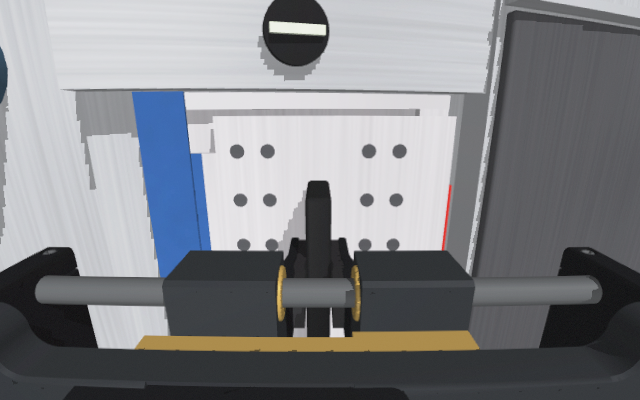

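The tongue is entering under the lip with no contact force (wrist picture: stripe going under at (197,160)). I'll continue until I feel the wall.

Request:
move_arm(rows=[{"gripper": 0,"delta_pos": [0,-1.5,-0.4],"dr": [0,0,0]},{"gripper": 0,"delta_pos": [0,-3,-0.8],"dr": [0,0,0]},{"gripper": 0,"delta_pos": [0,-4.5,-1.2],"dr": [0,0,0]},{"gripper": 0,"delta_pos": [0,-6,-1.6],"dr": [0,0,0]},{"gripper": 0,"delta_pos": [0,-6,-1.6],"dr": [0,0,0]}])

```text
time: 11.32
ee_pos: [0.4747, 0.2301, 0.063]
tcp_rot: [0.715, 0.687, 0.09, 0.094]
ft_force: [-0.7, -0.7, -3.1]
finger_gap: 0.0116
```

```bash
python3 -c "
from h import *
state()"
```

```text
t 11.325 O [-1.7  0.6 21. ] T [-74.1   0.6   1.6] E [70.7  0.6 40.4] tilt 15.01 F [-0.7 -0.7 -3.1] tau [ 0.05  0.51 -0.04] gap 0.0116
```

Request:
move_arm(rows=[{"gripper": 0,"delta_pos": [0,-1,-0.3],"dr": [0,0,0]},{"gripper": 0,"delta_pos": [0,-2,-0.5],"dr": [0,0,0]},{"gripper": 0,"delta_pos": [0,-3,-0.8],"dr": [0,0,0]},{"gripper": 0,"delta_pos": [0,-3,-0.8],"dr": [0,0,0]}])

```text
time: 11.82
ee_pos: [0.4728, 0.2302, 0.0636]
tcp_rot: [0.715, 0.687, 0.091, 0.095]
ft_force: [6.1, -0.2, -4.3]
finger_gap: 0.0117
```

```bash
python3 -c "
from h import *
state()"
```

```text
t 11.825 O [-3.6  0.6 21.6] T [-76.    0.6   2. ] E [68.8  0.6 41.1] tilt 15.12 F [ 6.1 -0.2 -4.3] tau [-0.02 -1.02  0.07] gap 0.0117
```

The tongue touched the wall behind the lip at x = -76.0 mm with 6 N, so it is fully in. I'll back off slightly and swing down about the tongue to 8°.

Request:
move_arm(rows=[{"gripper": 0,"delta_pos": [0,-1,-0.3],"dr": [0,0,0]},{"gripper": 0,"delta_pos": [0,0.8,4.7],"dr": [3,0,0]},{"gripper": 0,"delta_pos": [0,0.7,7.8],"dr": [5,0,0]},{"gripper": 0,"delta_pos": [0,0.2,10.4],"dr": [7,0,0]},{"gripper": 0,"delta_pos": [0,0.2,10.4],"dr": [7,0,0]}])

```text
time: 12.45
ee_pos: [0.4747, 0.2298, 0.0525]
tcp_rot: [0.72, 0.691, 0.048, 0.05]
ft_force: [-0.0, 0.4, -3.3]
finger_gap: 0.0115
```

Run:
```python
from h import *
state()
s=snap('side'); crop(s,190,150,350,280,5,'c_sd10.png')
```

```text
t 12.45 O [-0.6  0.4 10.8] T [-74.9   0.4   0.4] E [73.6  0.3 21.1] tilt 7.94 F [-0.   0.4 -3.3] tau [ 0.    0.34 -0.02] gap 0.0115
```

View pics/c_sd10.png

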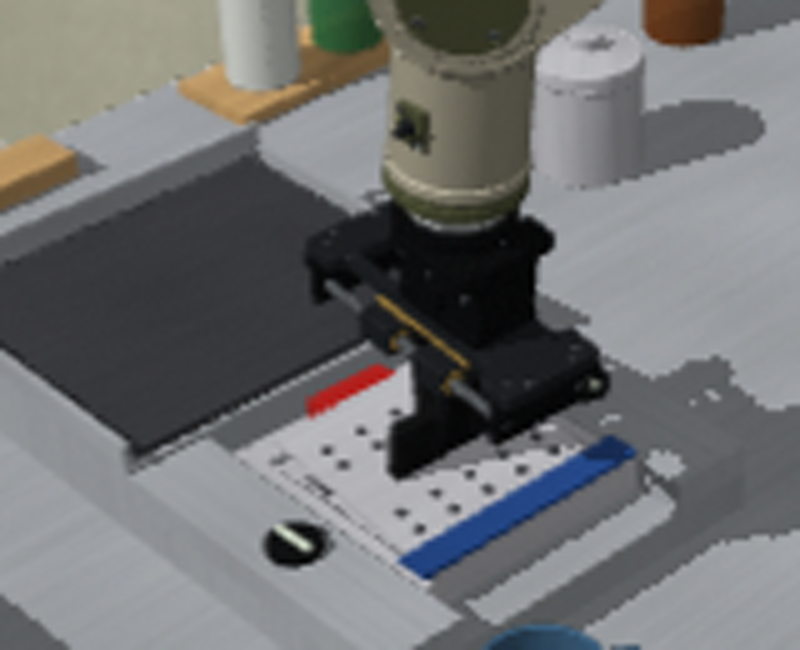

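Request:
move_arm(rows=[{"gripper": 0,"delta_pos": [0,-0.3,2],"dr": [1.5,0,0]},{"gripper": 0,"delta_pos": [0,-0.5,3.9],"dr": [3,0,0]},{"gripper": 0,"delta_pos": [0,-0.5,3.9],"dr": [3,0,0]}])

```text
time: 12.88
ee_pos: [0.4749, 0.2303, 0.049]
tcp_rot: [0.721, 0.692, 0.03, 0.031]
ft_force: [-2.1, 0.3, -1.0]
finger_gap: 0.0114
```

```bash
python3 -c "
from h import *
state()"
```

```text
t 12.875 O [-0.   0.8  7.3] T [-74.8   0.8   0.8] E [74.7  0.8 13.8] tilt 4.97 F [-2.1  0.3 -1. ] tau [0.12 0.49 0.08] gap 0.0114
```

Request:
move_arm(rows=[{"gripper": 0,"delta_pos": [0,-0.2,1.3],"dr": [1,0,0]},{"gripper": 0,"delta_pos": [0,-0.3,2.6],"dr": [2,0,0]},{"gripper": 0,"delta_pos": [0,-0.3,2.6],"dr": [2,0,0]}])

```text
time: 13.25
ee_pos: [0.4748, 0.2302, 0.0465]
tcp_rot: [0.721, 0.693, 0.018, 0.019]
ft_force: [-3.6, 0.5, 2.4]
finger_gap: 0.012
```

```bash
python3 -c "
from h import *
state()"
```

```text
t 13.25 O [0.1 0.7 4.7] T [-74.8   0.8   0.8] E [75.   0.7  8.7] tilt 2.99 F [-3.6  0.5  2.4] tau [0.15 0.44 0.06] gap 0.012
```

Request:
move_arm(rows=[{"gripper": 0,"delta_pos": [0,-0.2,1.4],"dr": [1,0,0]},{"gripper": 0,"delta_pos": [0,-0.4,2.8],"dr": [2,0,0]},{"gripper": 0,"delta_pos": [0,-0.5,4.2],"dr": [3,0,0]},{"gripper": 0,"delta_pos": [0,-0.5,4.2],"dr": [3,0,0]}])

```text
time: 13.75
ee_pos: [0.4748, 0.2297, 0.0419]
tcp_rot: [0.721, 0.693, -0.0, -0.0]
ft_force: [0.0, 0.2, -3.0]
finger_gap: 0.0119
```

Run:
```python
from h import *
state()
s=snap('side'); crop(s,190,150,350,280,5,'c_sd11.png');s=snap('scene'); crop(s,330,120,450,230,6,'c_sc11.png');
```

```text
t 13.75 O [0.6 0.3 0.2] T [-74.4   0.3   0.2] E [75.6  0.2  0.2] tilt -0.01 F [ 0.   0.2 -3. ] tau [-0.    0.01 -0.05] gap 0.0119
```

View pics/c_sd11.png

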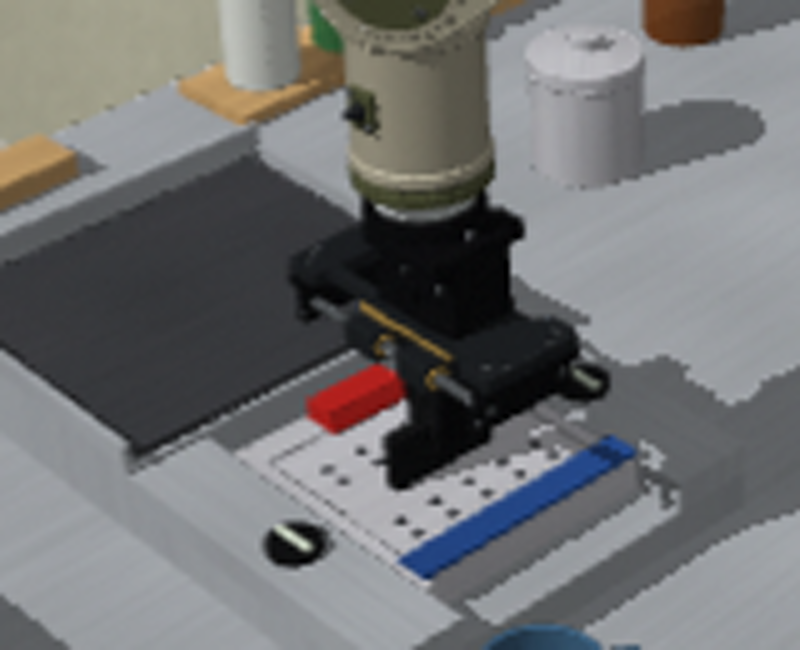

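View pics/c_sc11.png

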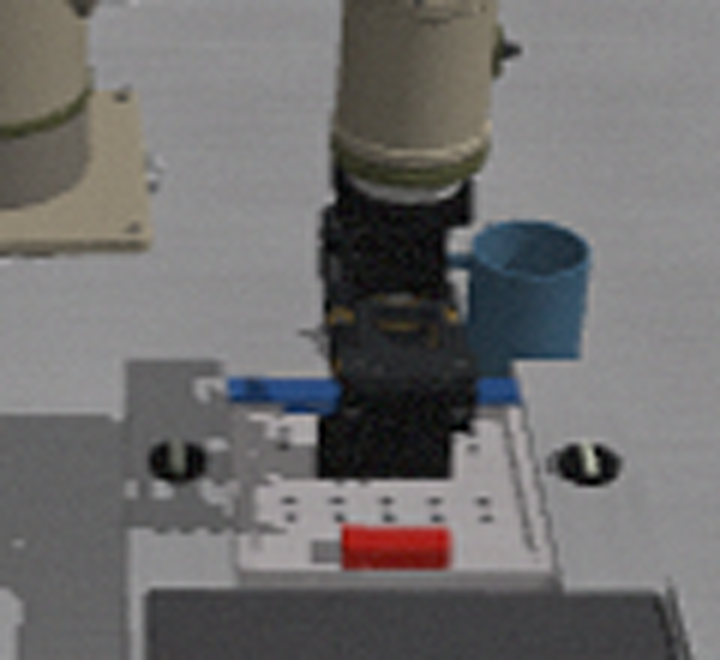

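The ramp force vanished and the catch stands over the edge again. I'll press lightly to confirm the cover is home, then release.

Request:
move_arm(rows=[{"gripper": 0,"delta_pos": [0,0,0.7],"dr": [0.2,0,0]},{"gripper": 0,"delta_pos": [0,0,1.4],"dr": [0.4,0,0]},{"gripper": 0,"delta_pos": [0,0,1.4],"dr": [0.4,0,0]}])

```text
time: 14.22
ee_pos: [0.4742, 0.2299, 0.0417]
tcp_rot: [0.721, 0.693, -0.003, -0.002]
ft_force: [-7.2, -3.7, 9.4]
finger_gap: 0.0116
```

```bash
python3 -c "
from h import *
state()"
```

```text
t 14.225 O [ 0.   0.4 -0. ] T [-75.    0.4   0.5] E [75.   0.4 -0.5] tilt -0.39 F [-7.2 -3.7  9.4] tau [-0.68  1.01 -0.02] gap 0.0116
```

Request:
move_arm(rows=[{"gripper": 0,"delta_pos": [0,0,-1.2],"dr": [-0.4,0,0]},{"gripper": 0.4,"delta_pos": [0,0,-1.2],"dr": [-0.4,0,0]},{"gripper": 0.4,"delta_pos": [0,0,-1.2],"dr": [-0.4,0,0]},{"gripper": 0.4,"delta_pos": [0,0,-1.2],"dr": [-0.4,0,0]},{"gripper": 0.4,"delta_pos": [0,0,-1.2],"dr": [-0.4,0,0]}])

```text
time: 14.85
ee_pos: [0.4743, 0.2301, 0.042]
tcp_rot: [0.721, 0.693, 0.0, 0.0]
ft_force: [-0.3, 1.6, 0.5]
finger_gap: 0.0339
```

Request:
move_arm(rows=[{"gripper": 0.4,"delta_pos": [0,0,-15],"dr": [0,0,0]},{"gripper": 0.4,"delta_pos": [0,0,-45],"dr": [0,0,0]},{"gripper": 0.4,"delta_pos": [0,0,-90],"dr": [0,0,0]},{"gripper": 0.4,"delta_pos": [-40,0,-140],"dr": [0,0,0]},{"gripper": 0.4,"delta_pos": [-90,0,-160],"dr": [0,0,0]},{"gripper": 0.4,"delta_pos": [-140,0,-160],"dr": [0,0,0]},{"gripper": 0.4,"delta_pos": [-140,0,-160],"dr": [0,0,0]}])

```text
time: 15.72
ee_pos: [0.4691, 0.0863, 0.2035]
tcp_rot: [0.723, 0.691, 0.0, 0.001]
ft_force: [1.1, 0.3, 1.1]
finger_gap: 0.0346
```

Run:
```python
from h import *
state()
s=snap('side','sd12.png'); crop(s,190,170,350,290,5,'c_sd12.png');s=snap('scene','sc12.png'); crop(s,340,165,450,235,7,'c_sc12.png')
np.set_printoptions(precision=4,suppress=True)
for n,s0 in (('scene',s),):
  for c in blobs(s0,(0,180,100),(6,255,255)): print(cv2.boundingRect(c))
```

```text
t 15.725 O [   0.6 -143.3  161.8] T [ -74.4 -142.8  161.6] E [  75.6 -143.7  161.9] tilt 0.12 F [1.1 0.3 1.1] tau [0.05 0.01 0.02] gap 0.0346
(210, 285, 29, 56)
(387, 208, 17, 6)
```

View pics/c_sd12.png

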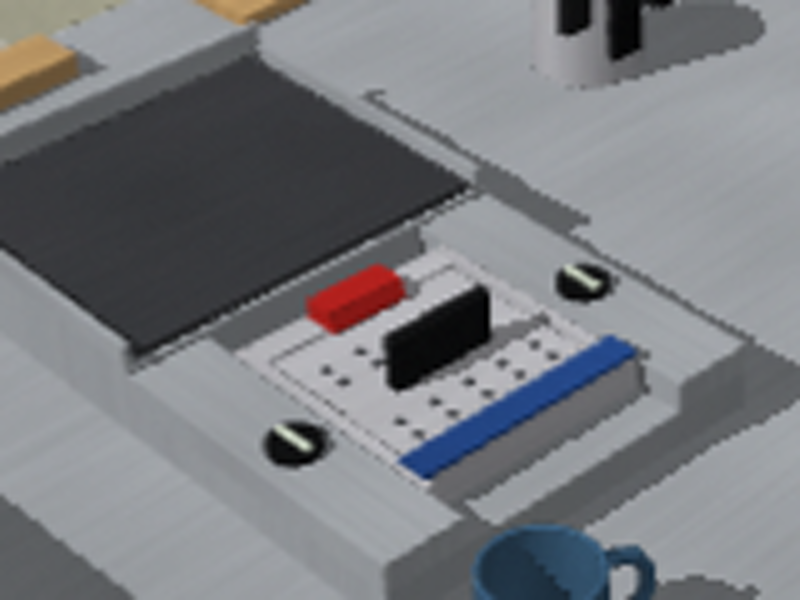

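View pics/c_sc12.png

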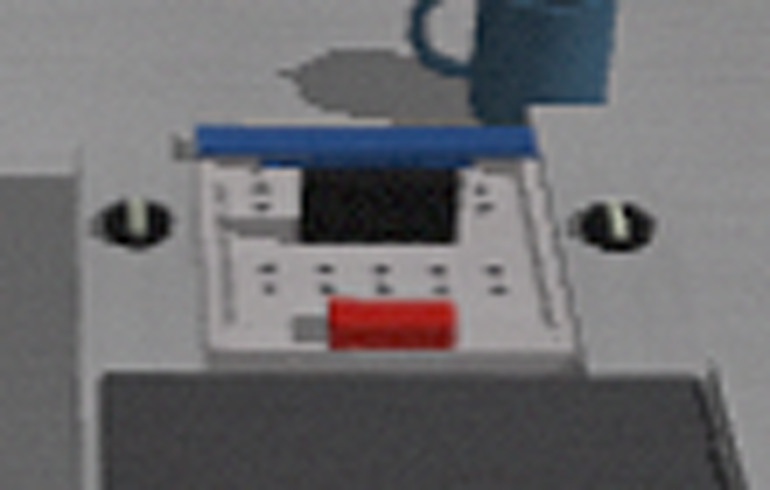

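View pics/sc12.png

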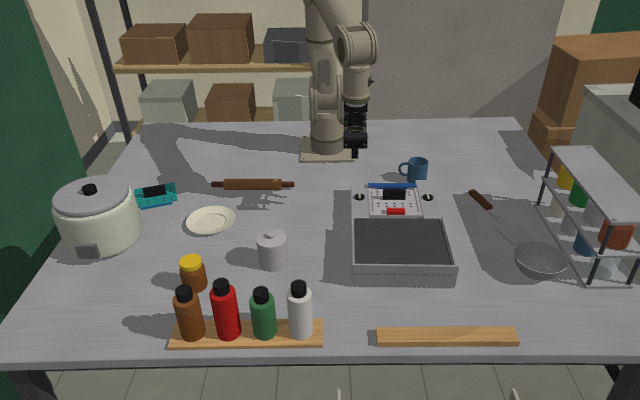

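The cover lies flat with its tongue hidden under the lip. The catch blob at (387,208) is where it was when closed, the bystanders haven't moved, and the arm is clear. I'm handing in.

```bash
python3 -c "
from station import ticket
print(ticket.finish_job())"
```

```text
the job is handed in; nothing more can be done
None
```

I fitted the cover onto the grease trough and handed the job in at about 16 s. As far as my checks show, it lies flat with the red catch shut over its edge. The hand-in itself reported no verdict.

**How it went:** I held the cover tilted 15° and slid the tongue under the blue lip. It touched the wall behind the lip with about 6 N, 76 mm before the trough's estimated middle. I then swung the far edge down about the tongue, with only a few newtons on the wrist. The sideways force dropped to zero as the catch sprang back. A light final press, about 12 N of downward force, did not move the cover any lower.

**Last checks:**
- **Position:** just before release, the gripper pose put both ends within about 0.5 mm of ledge height, tilt about 0, and the cover centred within 1 mm of my trough estimate.
- **Catch:** in the last pictures it sits over the edge, at the same pixels as when it was closed at the start.
- **Surroundings:** the bystanders look unmoved in the last scene picture, and the arm is clear.

**What failed or disagreed:**
- **Fingertip offset:** my first grasp closed on nothing, just above the handle, and disturbed nothing. Both cameras showed the fingertips about 35 mm higher than the stated tool geometry says. I corrected for this along the tool axis, and the pictures with the tool tilted agreed with that.
- **Camera disagreement:** the scene and side views differed by up to about 8 mm, so I placed the trough using the wrist camera, and the wall contact confirmed it.

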